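# Hang the yellow bench bin on its keyhole stud

## Task

Hang the yellow bin on the red-headed stud of the upright grey stand: bring the wide lower end of the keyhole in its back plate over the stud head, push the bin back towards the board, then slide it down until the stud sits home in the narrow upper end, and let go so that it hangs there still. Leave the green bin standing where it is.

Things in the scene. Friction and masses are not known exactly. Their poses are not given: they have to be found in the camera images.
- yellow_bin: Loose yellow plastic bin, 0.11-0.23 kg, standing upright: flat back plate 90 wide (y), 160 high (z), 8 thick (x), with an open tray 50 deep, 40 high in front of its foot (-x side). Origin: mid-thickness, mid-width of the plate, at its underside; z up, +x out of the plate's back. The plate is solid from z 109 up to its top edge: grip it there from above, across the 8 mm.
- keyhole (a point): Where the stud's axis passes the yellow plate when home: on the plate's middle line and mid-thickness, 105 above its underside; axes as the bin's. Narrow slot, 13 wide, from 8 below this point to its closed end 4 above; below it the sides taper out to 44 wide at 40 below; the wide end, 44 wide, reaches to 67 below. The head goes in best with the stud's axis 46 below this point.
- green_bin: The same bin in green plastic, loose, standing upright; to be left alone. Origin and axes as for the yellow bin. Either bin may stand in either place.
- stud (a point): Level stud, red head, on the front of a fixed upright grey board (110 wide, top 150 above the worktop; its foot, 12 high, juts out 25 in front). Point: on the axis, 135 above the worktop, mid-shank, 7 before the board. +x into the board, z up; yaw varies. Shank 8 thick, 14 long; head 18 across, 6 thick, front face 13 before the point. The hung plate, between head and board, tops the board by 40.

How it is judged:
By the outcome, as a careful person would: the job done as asked, in the order asked, and still so for the second after the job is handed in, with the robot touching nothing.
It also fails if it takes over 42 s, if anything falls off the work surface, if the arm or the gripper's body presses on something with over 40 N, if the wrist force passes 120 N, or if a joint passes its speed limit or range.

## Robot

A 7-joint arm with a two-finger parallel gripper is mounted at the origin on a cart in front of the work surface, level with it; the furniture and walls round the work are solid. World frame = base frame: x ahead of the robot, y to its left, z up, the work surface at z = 0. Lengths are in m, angles in rad, forces in N, time in s.
With the tool pointing down it reaches from about 0.425 to 0.925 m from the base axis. Payload 6.8 kg.
Tool frame: the origin (TCP) lies between the finger pads; the fingertips stand finger_overhang ahead of it and the grasp point (between the pads) lies 6 mm ahead of it (finger_overhang is the distance from the TCP to the fingertips, in m); z points along the fingers, y is the line along which they close (so a half turn about z gives the same grasp; the last joint's range is limited). The gripper opens to 85 mm and grips with 20 to 120 N. Pads are 22 mm wide; open, the fingers measure 114 mm over their backs; the gripper's body (76 mm by 85 mm) begins 54 mm behind the grasp point. The pads swing forward as they close: fully open they stand 13 mm farther back than shut.
Start: joints at [1.111, 0.477, 0.022, 1.555, -0.011, 1.109, -0.083], TCP at [0.233, -0.634, 0.256] pointing down, gripper open.
Joint ranges: [-2.96, 2.96], [-0.34, 2.1], [-1.41, 1.46], [0.24, 2.44], [-1.37, 4.51], [0.17, 1.92], [-2.96, 2.96]. Speed limits (rad/s): [2.39, 2.39, 3.14, 3.14, 3.14, 3.14, 3.14].

## Interface

Orientations are given as a unit quaternion [w, x, y, z].
In Python, from station import * gives the robot as it stands.
- The arm moves only by the tool drive_tool, never from a script. Its argument "increments" is a list of rows, each an object of numbers: "claw": the finger opening in m, from 0 to 0.0854; "dx", "dy", "dz": the shift along the tool's x, y, z in m; "wx", "wy", "wz": the turn, a rotation vector about the tool's x, y, z in degrees. A call has 1 to 20 rows; each row shifts and turns the commanded pose from where the row before left it, along the tool's axes as they then stand; what a row does not reach is not made up. A row lasts 1/8 s, in which the tool goes at most 62.5 mm and 10.7 degrees, less where a joint would pass 70% of its speed; a pose out of reach is approached as far as the arm can. A call with a gripper value outside its range is refused whole. The fingers move at their own pace and stop on an object; "newtons" is the grip in N (left out, the last holds). Time passes only in rows, so rows that do not move let the fingers close. It gives the time, the measured TCP pose, the force, the opening and the grip force at its end, in the units of the state.
- get_obs(): the state, without advancing time (a new reading comes with each control period).
- read_camera(name): name is "scene" or "side" or "wrist"; returns (picture, depth): 420x560x3 uint8, red, green, blue; 420x560 float32, m along the optical axis (not along the pixel's ray), 0 where there is no reading.
- calibration(name): a dict with "intrinsics" (3x3 intrinsics, pixels), "R" (3x3) and "t" (3): a world point X has camera coordinates R X + t; the wrist camera has in their place "mount" (4x4, takes a point from camera to tool coordinates, whose origin is the TCP and whose axes are the flange's). Camera axes: x right, y down, z forward; pixel columns grow to the right and rows downward; lengths in m; the calibration is good to about 2 mm. A picture is of the moment at which its call begins: read the wrist's pose just before it. calibration takes no time and is no camera call.
- hand_in(): hands the job in; it is judged then, once.
The state is a dict: "t": time; "q": joint angles; "joint_vel": joint speeds; "joint_torque": joint torques, N m; "eef_pos": TCP position; "tool_rot": TCP orientation; "contact_force": force on the tool from outside, world axes, zero at the start; "torque": the same for the moment, N m; "gripper_width": opening from 0.0 (shut) to 1.0 (fully open); "grasp_force": force on a finger pad.
Only numpy, scipy, OpenCV 4.12 (cv2) and the standard library are available. Lean on these libraries where they do the work, as an engineer would, in place of code of your own. Each camera call takes 0.05 s, during which the arm holds its last target. There are 200 camera calls.

## Working session

There is one attempt and no reset: what is moved stays moved. The work goes in short steps, Python scripts to look and compute and a tool call to move; the robot and the scene stay as the last step left them, time stands still between calls to the robot, and variables do not carry over. Pictures are saved under pics/ and viewed, at most 10 in all, crops included, and the job is handed in when it is done.

Besides the shell and the picture viewer there is one more tool, called after "Request:" as name(argument=value, ...) on one line, values as JSON. drive_tool: Moves the arm, as the interface text tells. Its arguments: {"type":"object","properties":{"increments":{"type":"array","items":{"type":"object","properties":{"claw":{"type":"number"},"dx":{"type":"number"},"dy":{"type":"number"},"dz":{"type":"number"},"wx":{"type":"number"},"wy":{"type":"number"},"wz":{"type":"number"}}}},"newtons":{"type":"number"}},"required":["increments"]}

```bash
mkdir -p pics; ls
cat > h.py <<'E'
from station import *
import numpy as np, cv2
from scipy.spatial.transform import Rotation as Rn
def cam(n):
    o=get_obs(); p,d=read_camera(n); c=calibration(n); K=np.array(c["intrinsics"])
    if n=="wrist":
        M=np.array(c["mount"]); T=np.eye(4); q=o["tool_rot"]; T[:3,:3]=Rn.from_quat([q[1],q[2],q[3],q[0]]).as_matrix(); T[:3,3]=o["eef_pos"]
        W=T@M
    else:
        R=np.array(c["R"]); W=np.eye(4); W[:3,:3]=R.T; W[:3,3]=-R.T@np.array(c["t"])
    return p,d,K,W
def cloud(p,d,K,W):
    v,u=np.indices(d.shape); X=np.stack([(u-K[0,2])*d/K[0,0],(v-K[1,2])*d/K[1,1],d],-1)
    return X@W[:3,:3].T+W[:3,3]
def mask(p,col,d=None):
    h=cv2.cvtColor(p,cv2.COLOR_RGB2HSV); H,S,V=[h[...,i].astype(int) for i in range(3)]
    m={'yellow':(H>18)&(H<36),'green':(H>40)&(H<85),'red':(H<8)|(H>172)}[col]&(S>110)&(V>50)
    return m if d is None else m&(d>0)
E
python3 - <<'E'
from h import *
o=get_obs(); print({k:np.round(v,3) for k,v in o.items()})
ims=[]
for n in("scene","side"):
    p,d,K,W=cam(n); X=cloud(p,d,K,W); ims.append(p)
    print(n,W[:3,3].round(3),K[0,0],(d>0).mean())
    for c in('yellow','green','red'):
        m=mask(p,c,d)
        if m.sum()<5: print(c,m.sum());continue
        v,u=np.where(m);P=X[m]; print(c,m.sum(),u.min(),u.max(),v.min(),v.max(),np.percentile(P,[2,50,98],axis=0).round(3).tolist())
for n,p in zip("ab",ims): cv2.imwrite(f"pics/{n}.png",p[...,::-1])
E
```

```text
pics
{'t': np.float64(0.0), 'q': array([ 1.111,  0.478,  0.022,  1.556, -0.011,  1.109, -0.083]), 'joint_vel': array([ 0.   ,  0.   ,  0.   ,  0.001,  0.001, -0.001,  0.002]), 'joint_torque': array([ 0.0000e+00, -5.9645e+01,  1.6080e+00, -2.8119e+01,  1.3000e-02,
        9.0000e-03, -0.0000e+00]), 'eef_pos': array([ 0.232, -0.633,  0.255]), 'tool_rot': array([-0.001,  0.985,  0.175, -0.   ]), 'contact_force': array([ 0.223, -0.601, -0.818]), 'torque': array([ 0.023, -0.024, -0.013]), 'grasp_force': np.float64(0.0), 'gripper_width': np.float64(0.998)}
scene [0.166 0.558 0.564] 412.8428187520895 0.9850212585034014
yellow 2045 0 513 0 417 [[0.216, -1.462, -0.011], [0.431, -0.416, 0.032], [1.643, 0.359, 0.519]]
green 1368 0 355 125 419 [[0.423, -0.572, 0.041], [0.436, -0.188, 0.115], [0.911, 0.364, 0.158]]
red 2023 0 380 7 419 [[0.406, -1.169, 0.013], [0.648, 0.288, 0.076], [2.855, 0.338, 0.424]]
side [0.141 0.482 0.688] 418.30099337563905 0.9934098639455783
yellow 1267 0 379 37 347 [[0.411, -0.757, -0.019], [0.462, -0.416, 0.037], [2.789, -0.351, 0.216]]
green 1181 11 366 99 344 [[0.379, -0.541, 0.003], [0.432, -0.234, 0.108], [0.916, 0.355, 0.162]]
red 1604 19 399 12 419 [[0.407, -1.163, 0.016], [0.649, 0.299, 0.068], [2.853, 0.357, 0.217]]
```

View pics/a.png

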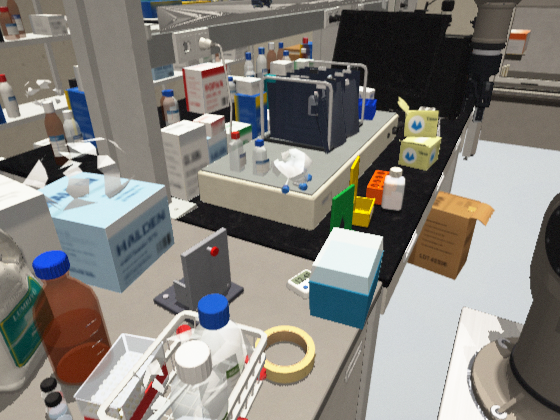

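View pics/b.png

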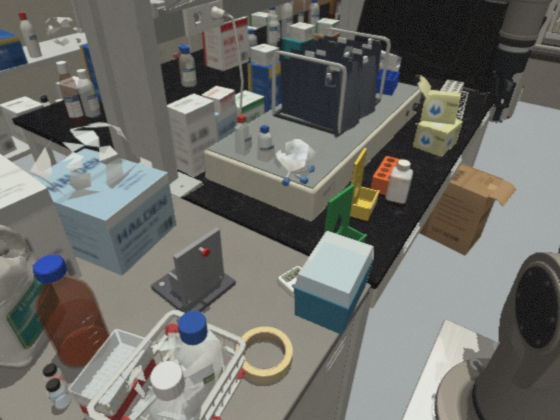

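Picture a shows the yellow bin at about (358,190), the green bin at (343,210) and the red stud head at (213,251). Picture b shows them at (360,185), (341,220) and (205,251). Next I'll take local point clouds of each.

Run:
```python
from h import *
pix={}
for n,by,bg,br,bb in(("scene",(345,150,380,228),(325,180,358,235),(200,238,225,262),(178,228,232,308)),("side",(345,145,385,222),(322,182,368,248),(195,240,215,262),(170,230,226,308))):
    p,d,K,W=cam(n); X=cloud(p,d,K,W); 
    for c,b in(('yellow',by),('green',bg),('red',br)):
        m=mask(p,c,d); k=np.zeros_like(m); k[b[1]:b[3],b[0]:b[2]]=1; m&=k
        P=X[m]; v,u=np.where(m)
        print(n,c,m.sum(),np.percentile(P,[1,50,99],axis=0).round(3).tolist())
        if c=='red': pix[n]=(u.mean(),v.mean(),K,W)
        else:
            for z0,z1 in((.02,.045),(.06,.09),(.10,.125),(.125,.15),(.15,.165)):
                q=P[(P[:,2]>z0)&(P[:,2]<z1)]
                if len(q)>8: print('  ',z0,len(q),np.percentile(q,[3,50,97],axis=0)[:,:2].round(3).tolist())
            q=P[P[:,2]>.06]; r=cv2.minAreaRect(q[:,:2].astype(np.float32)); print('  rect',np.round(r[0],3),np.round(r[1],3),r[2])
    # board plane: grey front
    s=X[bb[1]:bb[3],bb[0]:bb[2]].reshape(-1,3); s=s[(s[:,2]>.03)&(s[:,2]<.16)]
    best=None; rng=np.random.default_rng(0)
    for _ in range(300):
        a=s[rng.choice(len(s),3,False)]; nn=np.cross(a[1]-a[0],a[2]-a[0]); L=np.linalg.norm(nn)
        if L<1e-6: continue
        i=abs((s-a[0])@nn/L)<.003
        if best is None or i.sum()>best.sum(): best=i
    q=s[best]; c0=q.mean(0); nn=np.linalg.svd(q-c0,full_matrices=False)[2][2]; nn*=np.sign(nn[0])
    e=np.array([-nn[1],nn[0],0]); 
    print('board',best.sum(),len(s),c0.round(3),nn.round(3),'yaw',np.degrees(np.arctan2(nn[1],nn[0])),'zmax',np.percentile(q[:,2],99),'lat',np.percentile(q@e,[1,99]))
# triangulate
A=[];B=[]
for u,v,K,W in pix.values():
    r=W[:3,:3]@np.array([(u-K[0,2])/K[0,0],(v-K[1,2])/K[1,1],1]); r/=np.linalg.norm(r); Q=np.eye(3)-np.outer(r,r); A.append(Q);B.append(Q@W[:3,3])
print('red tri',np.linalg.lstsq(np.vstack(A),np.hstack(B),rcond=None)[0])
```

```text
scene yellow 813 [[0.408, -0.535, -0.002], [0.449, -0.405, 0.029], [0.507, -0.348, 0.159]]
   0.02 274 [[0.409, -0.442], [0.435, -0.401], [0.468, -0.35]]
   0.06 29 [[0.465, -0.529], [0.468, -0.417], [0.52, -0.404]]
   0.1 50 [[0.457, -0.436], [0.463, -0.387], [0.469, -0.348]]
   0.125 75 [[0.457, -0.427], [0.462, -0.367], [0.468, -0.348]]
   0.15 64 [[0.457, -0.434], [0.464, -0.385], [0.473, -0.349]]
  rect [ 0.477 -0.426] [0.022 0.347] 17.46204948425293
scene green 794 [[0.423, -0.416, 0.029], [0.431, -0.221, 0.118], [0.52, -0.175, 0.159]]
   0.02 11 [[0.452, -0.51], [0.52, -0.447], [0.521, -0.3]]
   0.06 116 [[0.423, -0.263], [0.427, -0.241], [0.443, -0.177]]
   0.1 209 [[0.423, -0.26], [0.432, -0.208], [0.443, -0.175]]
   0.125 211 [[0.423, -0.26], [0.431, -0.213], [0.441, -0.176]]
   0.15 132 [[0.424, -0.261], [0.432, -0.213], [0.441, -0.176]]
  rect [ 0.438 -0.271] [0.03  0.197] 5.726153373718262
scene red 68 [[0.566, 0.044, 0.122], [0.568, 0.072, 0.135], [0.586, 0.08, 0.143]]
board 2236 2678 [0.588 0.074 0.093] [ 0.993 -0.116 -0.005] yaw -6.682530736318584 zmax 0.1492537321749
[... 504 characters left out ...]
6, -0.323, 0.002], [0.431, -0.237, 0.105], [0.455, -0.177, 0.162]]
   0.02 204 [[0.376, -0.264], [0.409, -0.258], [0.435, -0.233]]
   0.06 115 [[0.425, -0.263], [0.431, -0.241], [0.442, -0.178]]
   0.1 190 [[0.426, -0.261], [0.434, -0.213], [0.444, -0.178]]
   0.125 212 [[0.426, -0.259], [0.433, -0.214], [0.442, -0.177]]
   0.15 150 [[0.426, -0.262], [0.433, -0.22], [0.441, -0.179]]
  rect [ 0.438 -0.263] [0.028 0.177] 4.3729400634765625
side red 55 [[0.568, 0.046, 0.114], [0.57, 0.071, 0.139], [0.587, 0.079, 0.146]]
board 2007 2393 [0.59  0.072 0.095] [ 0.994 -0.113 -0.002] yaw -6.472952790545566 zmax 0.15204091235450926 lat [0.08128732 0.18883454]
red tri [0.57721614 0.06338727 0.12901751]
```

Run:
```python
from h import *
import station
print([n for n in dir(station) if n[0]!='_'])
for n in dir(station):
    if 'over' in n.lower(): print(n,getattr(station,n))
print(calibration("wrist")["mount"])
p,d,K,W=cam("side"); X=cloud(p,d,K,W)[d>0]
p,d,K,W=cam("scene"); X=np.vstack([X,cloud(p,d,K,W)[d>0]])
xs=np.arange(.2,.85,.05)
print('      ',xs.round(2))
for y in np.arange(-.65,.25,.05):
    r=[]
    for x in xs:
        q=X[(abs(X[:,0]-x-.025)<.025)&(abs(X[:,1]-y-.025)<.025)]
        r.append(int(1000*np.percentile(q[:,2],98)) if len(q)>5 else None)
    print(round(y,2),r)
```

```text
['PlanningError', 'calibration', 'finger_overhang', 'get_obs', 'hand_in', 'read_camera']
finger_overhang 0.025
[[-3.34495337e-04 -9.44685700e-01 -3.27976854e-01  8.66379555e-02]
 [ 9.99999916e-01 -2.38584119e-04 -3.32670743e-04 -2.84560975e-04]
 [ 2.36019225e-04 -3.27976938e-01  9.44685700e-01 -1.18577444e-01]
 [ 0.00000000e+00  0.00000000e+00  0.00000000e+00  1.00000000e+00]]
       [0.2  0.25 0.3  0.35 0.4  0.45 0.5  0.55 0.6  0.65 0.7  0.75 0.8 ]
-0.65 [518, 511, 3, 3, 53, 52, 111, 209, 309, 310, 310, 310, 310]
-0.6 [511, 519, 3, 3, 53, 52, 112, 180, 301, 297, 315, 298, 293]
-0.55 [-792, -791, 3, 115, 112, 52, 112, 293, 316, 316, 317, 319, 316]
-0.5 [-792, -789, 3, 111, 86, 52, 112, 113, 112, 113, 113, 113, 113]
-0.45 [-791, -19, 3, 4, 44, 161, 111, 112, 113, 111, 113, 113, 113]
-0.4 [-792, -12, 3, 3, 43, 162, 111, 113, None, 113, 113, 112, 112]
-0.35 [-791, -10, 3, 4, 15, 156, 111, 198, 199, 208, 209, 221, 112]
-0.3 [None, -5, 3, 43, 161, 3, 151, 191, 189, 185, 183, 212, 111]
-0.25 [None, -6, 2, 45, 161, 3, 128, 180, 184, 4, 3, 4, 3]
-0.2 [None, -4, 1, None, 161, 3, 3, 3, 4, 4, 4, 3, 3]
-0.15 [None, None, 121, 122, 122, 10, 3, 3, 3, 4, 4, 4, 4]
-0.1 [None, None, 122, 122, 122, 19, 3, 3, 3, 4, 4, 3, 162]
-0.05 [None, None, 121, 122, 121, 17, 3, 3, 3, None, 4, 156, 163]
0.0 [None, None, 107, 118, 114, 3, 3, 151, None, 11, 3, 160, 252]
0.05 [None, None, 2, 26, 27, 3, 3, 151, 152, 16, 3, 161, 256]
0.1 [None, None, 11, 27, 26, 25, 3, 149, 150, 37, 3, 161, 261]
0.15 [None, None, 2, 26, 94, 94, 93, 93, 3, 3, 3, 3, 234]
0.2 [None, None, 2, 92, 190, 191, 111, 93, 4, 9, 3, 4, 216]
```

Request:
drive_tool(increments=[{"dz":-0.02},{"dx":0.038,"dy":-0.018,"dz":-0.003},{"dx":0.038,"dy":-0.018,"dz":-0.003},{"dx":0.038,"dy":-0.018,"dz":-0.003},{"dx":0.038,"dy":-0.018,"dz":-0.003},{"dx":0.038,"dy":-0.018,"dz":-0.003},{"dx":0.038,"dy":-0.018,"dz":-0.003},{"dx":0.038,"dy":-0.018,"dz":-0.003},{"dx":0.035,"dy":-0.02,"dz":-0.003},{"wz":-10},{"wz":-10},{"wz":-10},{"wz":-10},{"wz":-10},{"wz":-10},{"wz":-10},{}])

```text
schema error: expected keys claw, dx, dy, dz, wx, wy, wz
```

```bash
cat > w.py <<'E'
from h import *
import sys
o=get_obs(); p,d,K,W=cam("wrist"); X=cloud(p,d,K,W)
q=o["tool_rot"]; R=Rn.from_quat([q[1],q[2],q[3],q[0]]).as_matrix()
print(o["t"],o["eef_pos"].round(4),'\n',R.round(4))
cv2.imwrite(f"pics/{sys.argv[1]}.png",p[...,::-1])
def box(c,lo,hi):
    m=mask(p,c,d)&((X>lo)&(X<hi)).all(-1); return m,X[m]
E
cat > w1.py <<'E'
from w import *
m,P=box('yellow',(.43,-.46,.14),(.5,-.32,.175))
z=np.median(P[:,2]); r=cv2.minAreaRect(P[:,:2].astype(np.float32)); print(len(P),'z',np.percentile(P[:,2],[2,50,98]),r)
c=P[:,:2].mean(0); a=np.linalg.svd(P[:,:2]-c,full_matrices=False)[2][0]; print('line',c,a)
v,u=np.where(m); print('pix',u.min(),u.max(),v.min(),v.max())
T=P[P[:,2]>z-.004]; print('top',np.percentile(T,[1,50,99],axis=0).round(4).tolist())
E
python3 w1.py c
```

```text
0.3 [ 0.2325 -0.6335  0.256 ] 
 [[ 9.388e-01  3.446e-01 -3.000e-04]
 [ 3.446e-01 -9.388e-01  5.000e-04]
 [-1.000e-04 -6.000e-04 -1.000e+00]]
  return _methods._mean(a, axis=axis, dtype=dtype,
  ret = ret.dtype.type(ret / rcount)
Traceback (most recent call last):
  File "w1.py", line 3, in <module>
    z=np.median(P[:,2]); r=cv2.minAreaRect(P[:,:2].astype(np.float32)); print(len(P),'z',np.percentile(P[:,2],[2,50,98]),r)
                                                                                         ~~~~~~~~~~~~~^^^^^^^^^^^^^^^^^^
IndexError: index -1 is out of bounds for axis 0 with size 0
```

All seven keys are needed in every row.

Request:
drive_tool(increments=[{"claw":0.085,"dx":0,"dy":0,"dz":-0.02,"wx":0,"wy":0,"wz":0},{"claw":0.085,"dx":0.038,"dy":-0.018,"dz":-0.003,"wx":0,"wy":0,"wz":0},{"claw":0.085,"dx":0.038,"dy":-0.018,"dz":-0.003,"wx":0,"wy":0,"wz":0},{"claw":0.085,"dx":0.038,"dy":-0.018,"dz":-0.003,"wx":0,"wy":0,"wz":0},{"claw":0.085,"dx":0.038,"dy":-0.018,"dz":-0.003,"wx":0,"wy":0,"wz":0},{"claw":0.085,"dx":0.038,"dy":-0.018,"dz":-0.003,"wx":0,"wy":0,"wz":0},{"claw":0.085,"dx":0.038,"dy":-0.018,"dz":-0.003,"wx":0,"wy":0,"wz":0},{"claw":0.085,"dx":0.038,"dy":-0.018,"dz":-0.003,"wx":0,"wy":0,"wz":0},{"claw":0.085,"dx":0.035,"dy":-0.02,"dz":-0.003,"wx":0,"wy":0,"wz":0},{"claw":0.085,"dx":0,"dy":0,"dz":0,"wx":0,"wy":0,"wz":-10},{"claw":0.085,"dx":0,"dy":0,"dz":0,"wx":0,"wy":0,"wz":-10},{"claw":0.085,"dx":0,"dy":0,"dz":0,"wx":0,"wy":0,"wz":-10},{"claw":0.085,"dx":0,"dy":0,"dz":0,"wx":0,"wy":0,"wz":-10},{"claw":0.085,"dx":0,"dy":0,"dz":0,"wx":0,"wy":0,"wz":-10},{"claw":0.085,"dx":0,"dy":0,"dz":0,"wx":0,"wy":0,"wz":-10},{"claw":0.085,"dx":0,"dy":0,"dz":0,"wx":0,"wy":0,"wz":-10},{"claw":0.085,"dx":0,"dy":0,"dz":0,"wx":0,"wy":0,"wz":0}])

```text
t: 2.48
eef_pos: [0.4647, -0.393, 0.3003]
tool_rot: [-0.0, 0.707, 0.707, 0.0]
contact_force: [0.8, 0.9, -0.3]
gripper_width: 0.995
grasp_force: 0.0
```

```bash
python3 w1.py c
```

```text
2.475 [ 0.4647 -0.393   0.3003] 
 [[-9.e-04  1.e+00  1.e-04]
 [ 1.e+00  9.e-04  2.e-04]
 [ 2.e-04  1.e-04 -1.e+00]]
1266 z [0.14558119 0.16058522 0.16202476] ((0.468508243560791, -0.39440250396728516), (0.008035408332943916, 0.08970747888088226), 8.257980346679688)
line [ 0.46817823 -0.39044453] [ 0.14313291 -0.98970348]
pix 268 294 140 255
top [[0.4599, -0.437, 0.1582], [0.468, -0.3906, 0.1607], [0.4776, -0.3507, 0.1622]]
```

Request:
drive_tool(newtons=60, increments=[{"claw":0.085,"dx":-0.0014,"dy":0.0038,"dz":0.01,"wx":0,"wy":0,"wz":0},{"claw":0.085,"dx":0,"dy":0,"dz":0.04,"wx":0,"wy":0,"wz":-8.2},{"claw":0.085,"dx":0,"dy":0,"dz":0.04,"wx":0,"wy":0,"wz":0},{"claw":0.085,"dx":0,"dy":0,"dz":0.035,"wx":0,"wy":0,"wz":0},{"claw":0.085,"dx":0,"dy":0,"dz":0.02,"wx":0,"wy":0,"wz":0},{"claw":0.085,"dx":0,"dy":0,"dz":0,"wx":0,"wy":0,"wz":0},{"claw":0.03,"dx":0,"dy":0,"dz":0,"wx":0,"wy":0,"wz":0},{"claw":0.02,"dx":0,"dy":0,"dz":0,"wx":0,"wy":0,"wz":0},{"claw":0.01,"dx":0,"dy":0,"dz":0,"wx":0,"wy":0,"wz":0},{"claw":0,"dx":0,"dy":0,"dz":0,"wx":0,"wy":0,"wz":0},{"claw":0,"dx":0,"dy":0,"dz":0,"wx":0,"wy":0,"wz":0},{"claw":0,"dx":0,"dy":0,"dz":0,"wx":0,"wy":0,"wz":0},{"claw":0,"dx":0,"dy":0,"dz":0,"wx":0,"wy":0,"wz":0},{"claw":0,"dx":0,"dy":0,"dz":0,"wx":0,"wy":0,"wz":0}])

```text
t: 4.28
eef_pos: [0.4689, -0.3946, 0.1558]
tool_rot: [0.0, 0.654, 0.757, -0.0]
contact_force: [-1.7, 0.2, 5.7]
gripper_width: 0.082
grasp_force: 59.7
```

Request:
drive_tool(increments=[{"claw":0,"dx":0,"dy":0,"dz":-0.02,"wx":0,"wy":0,"wz":0},{"claw":0,"dx":0,"dy":0,"dz":-0.04,"wx":0,"wy":0,"wz":0},{"claw":0,"dx":0,"dy":0,"dz":-0.05,"wx":0,"wy":0,"wz":0},{"claw":0,"dx":0,"dy":0,"dz":-0.05,"wx":0,"wy":0,"wz":0},{"claw":0,"dx":0,"dy":0,"dz":-0.04,"wx":0,"wy":0,"wz":0},{"claw":0,"dx":0.02,"dy":0.005,"dz":0,"wx":0,"wy":0,"wz":0},{"claw":0,"dx":0.04,"dy":0.01,"dz":0,"wx":0,"wy":0,"wz":0},{"claw":0,"dx":0.04,"dy":0.01,"dz":0,"wx":0,"wy":0,"wz":0},{"claw":0,"dx":0.04,"dy":0.01,"dz":0,"wx":0,"wy":0,"wz":0},{"claw":0,"dx":0.04,"dy":0.01,"dz":0,"wx":0,"wy":0,"wz":0},{"claw":0,"dx":0.04,"dy":0.01,"dz":0,"wx":0,"wy":0,"wz":0},{"claw":0,"dx":0.04,"dy":0.01,"dz":0,"wx":0,"wy":0,"wz":0},{"claw":0,"dx":0.04,"dy":0.01,"dz":0,"wx":0,"wy":0,"wz":0},{"claw":0,"dx":0.04,"dy":0.01,"dz":0,"wx":0,"wy":0,"wz":0},{"claw":0,"dx":0.04,"dy":0.01,"dz":0,"wx":0,"wy":0,"wz":0},{"claw":0,"dx":0.04,"dy":0.01,"dz":0,"wx":0,"wy":0,"wz":0},{"claw":0,"dx":0.042,"dy":0.005,"dz":0,"wx":0,"wy":0,"wz":0},{"claw":0,"dx":0,"dy":0,"dz":0,"wx":0,"wy":0,"wz":7.4},{"claw":0,"dx":0,"dy":0,"dz":0,"wx":0,"wy":0,"wz":7.4},{"claw":0,"dx":0,"dy":0,"dz":0,"wx":0,"wy":0,"wz":0}])

```text
t: 6.78
eef_pos: [0.5092, 0.0794, 0.3545]
tool_rot: [-0.0, 0.745, 0.667, -0.001]
contact_force: [1.1, -0.4, -1.4]
gripper_width: 0.083
grasp_force: 58.7
```

```bash
cat > w2.py <<'E'
from w import *
m,P=box('red',(.53,.02,.1),(.62,.12,.17)); v,u=np.where(m)
if len(P): print('red',len(P),u.mean(),v.mean(),np.percentile(P,[2,50,98],axis=0).round(4).tolist())
s=X[(d>0)&(X>(.55,-.03,.14)).all(-1)&(X<(.66,.17,.158)).all(-1)&~m]
if len(s)>30:
    s=s[s[:,2]>.145]; r=cv2.minAreaRect(s[:,:2].astype(np.float32)); print('boardtop',len(s),np.median(s[:,2]),r)
for n in("scene","side"):
    p,d,K,W=cam(n); X=cloud(p,d,K,W); cv2.imwrite(f"pics/{sys.argv[1]}_{n}.png",p[...,::-1])
    m,P=box('yellow',(.35,-.03,.02),(.62,.2,.42)); print(n,len(P),np.percentile(P,[1,50,99],axis=0).round(4).tolist())
    T=P[P[:,2]>P[:,2].max()-.15]
    m,P=box('red',(.53,.02,.1),(.62,.12,.17)); 
    if len(P): print('red',np.percentile(P,[2,50,98],axis=0).round(4).tolist())
E
python3 w2.py d
```

```text
6.775 [0.5092 0.0794 0.3545] 
 [[ 1.098e-01  9.939e-01 -1.800e-03]
 [ 9.939e-01 -1.099e-01 -4.000e-04]
 [-6.000e-04 -1.700e-03 -1.000e+00]]
red 128 344.09375 176.8359375 [[0.5688, 0.0642, 0.1335], [0.5716, 0.0722, 0.1423], [0.576, 0.0793, 0.1456]]
boardtop 1592 0.150631430750672 ((0.5949460864067078, 0.06856590509414673), (0.10914623737335205, 0.012576216831803322), 83.46261596679688)
scene 14352 [[0.4545, 0.0399, 0.2024], [0.49, 0.0893, 0.2337], [0.5185, 0.1289, 0.3606]]
red [[0.5688, 0.0642, 0.1335], [0.5716, 0.0722, 0.1423], [0.576, 0.0793, 0.1456]]
side 14352 [[0.4545, 0.0399, 0.2024], [0.49, 0.0893, 0.2337], [0.5185, 0.1289, 0.3606]]
red [[0.5688, 0.0642, 0.1335], [0.5716, 0.0722, 0.1423], [0.576, 0.0793, 0.1456]]
```

```bash
cat > w3.py <<'E'
from h import *
o=get_obs(); q=o["tool_rot"]; R=Rn.from_quat([q[1],q[2],q[3],q[0]]).as_matrix(); print(o["t"],o["eef_pos"].round(4))
for n in("wrist","scene","side"):
    p,d,K,W=cam(n); X=(cloud(p,d,K,W)-o["eef_pos"])@R   # tool frame
    m=mask(p,'yellow',d)&(abs(X[...,0])<.07)&(X[...,1]>-.08)&(X[...,1]<.02)&(X[...,2]>-.02)&(X[...,2]<.18); P=X[m]
    print(n,len(P),np.percentile(P,[1,50,99],axis=0).round(4).tolist())
    for a,b in((-.02,.03),(.03,.07),(.07,.11),(.11,.165)):
        Q=P[(P[:,2]>a)&(P[:,2]<b)]
        if len(Q)>20: print('  z',a,len(Q),'x',np.percentile(Q[:,0],[1,99]).round(4),'y',np.percentile(Q[:,1],[2,50,98]).round(4))
    cv2.imwrite(f"pics/{__import__('sys').argv[1]}_{n}.png",p[...,::-1])
E
python3 w3.py e
```

```text
6.925 [0.5099 0.0789 0.3549]
wrist 14351 [[-0.0423, -0.0532, -0.006], [0.0077, -0.0189, 0.1212], [0.0453, 0.0051, 0.1521]]
  z -0.02 4517 x [-0.0374  0.0451] y [-0.0024  0.0015  0.0052]
  z 0.03 340 x [0.0434 0.0453] y [-0.0026  0.0011  0.005 ]
  z 0.07 189 x [0.0448 0.0454] y [-0.0028  0.001   0.0049]
  z 0.11 9305 x [-0.043   0.0453] y [-0.053  -0.0337 -0.0055]
scene 4479 [[-0.0435, -0.0562, -0.003], [0.0148, -0.005, 0.1059], [0.0461, 0.0025, 0.1541]]
  z -0.02 695 x [-0.043   0.0456] y [-0.0062 -0.0043  0.0024]
  z 0.03 962 x [-0.0429  0.0458] y [-0.0059 -0.0044  0.0016]
  z 0.07 646 x [-0.0443  0.0463] y [-0.006  -0.0045  0.0024]
  z 0.11 2176 x [-0.0433  0.0463] y [-0.0563 -0.0236  0.0009]
side 4113 [[-0.044, -0.0538, -0.0052], [0.0098, -0.0027, 0.1096], [0.0451, 0.0037, 0.1515]]
  z -0.02 647 x [-0.0432  0.0445] y [-0.0036 -0.0021  0.0025]
  z 0.03 859 x [-0.0435  0.0448] y [-0.0037 -0.0021  0.0033]
  z 0.07 563 x [-0.0448  0.0448] y [-0.0038 -0.0021  0.004 ]
  z 0.11 2044 x [-0.0439  0.0453] y [-0.0538 -0.0168  0.0014]
```

View pics/e_scene.png

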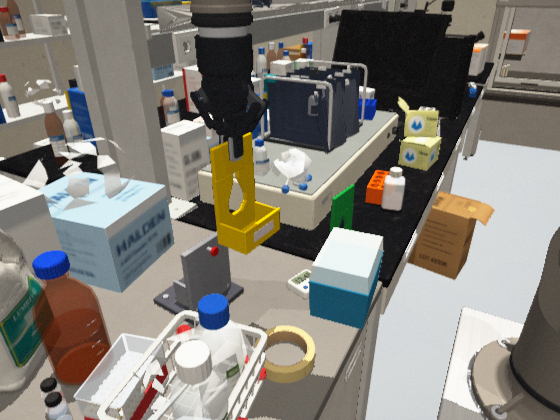

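Request:
drive_tool(increments=[{"claw":0,"dx":-0.0015,"dy":0,"dz":0.0235,"wx":0,"wy":0,"wz":0.2},{"claw":0,"dx":0,"dy":0,"dz":0.04,"wx":0,"wy":0,"wz":0},{"claw":0,"dx":0,"dy":0,"dz":0.04,"wx":0,"wy":0,"wz":0},{"claw":0,"dx":0,"dy":0,"dz":0.02,"wx":0,"wy":0,"wz":0},{"claw":0,"dx":0,"dy":0.02,"dz":0,"wx":0,"wy":0,"wz":0},{"claw":0,"dx":0,"dy":0.02,"dz":0,"wx":0,"wy":0,"wz":0},{"claw":0,"dx":0,"dy":0,"dz":0,"wx":0,"wy":0,"wz":0}])

```text
t: 7.95
eef_pos: [0.5509, 0.0723, 0.2316]
tool_rot: [-0.0, 0.747, 0.665, 0.0]
contact_force: [-0.1, -0.3, -0.9]
gripper_width: 0.082
grasp_force: 58.8
```

```bash
python3 w3.py f; python3 -c "
import cv2
i=cv2.imread('pics/f_scene.png')[170:310,140:320]; j=cv2.imread('pics/f_side.png')[170:310,140:320]
cv2.imwrite('pics/f2.png',cv2.resize(cv2.vconcat([i,j]),None,fx=2,fy=2))"
```

```text
7.95 [0.5509 0.0723 0.2316]
wrist 14295 [[-0.0423, -0.0532, -0.006], [0.0075, -0.0189, 0.1212], [0.0452, 0.005, 0.1521]]
  z -0.02 4496 x [-0.0374  0.0452] y [-0.0025  0.0015  0.0051]
  z 0.03 342 x [0.0433 0.0453] y [-0.0026  0.0011  0.005 ]
  z 0.07 184 x [0.0448 0.0453] y [-0.0028  0.001   0.0049]
  z 0.11 9273 x [-0.0431  0.0453] y [-0.0529 -0.0337 -0.0055]
scene 3458 [[-0.043, -0.0576, -0.0027], [0.0109, -0.0064, 0.1096], [0.0464, 0.0013, 0.1537]]
  z -0.02 511 x [-0.0417  0.0462] y [-0.0078 -0.0056  0.0012]
  z 0.03 728 x [-0.0432  0.046 ] y [-0.0074 -0.0057 -0.    ]
  z 0.07 497 x [-0.0439  0.046 ] y [-0.0075 -0.0057  0.0011]
  z 0.11 1722 x [-0.0427  0.0466] y [-0.0576 -0.0187 -0.0004]
side 3079 [[-0.0437, -0.0559, -0.0051], [0.0093, -0.0046, 0.112], [0.0452, 0.0018, 0.152]]
  z -0.02 436 x [-0.0431  0.0447] y [-0.0058 -0.004   0.0002]
  z 0.03 617 x [-0.0438  0.045 ] y [-0.0056 -0.0039 -0.0005]
  z 0.07 403 x [-0.0445  0.0449] y [-0.0056 -0.004   0.0017]
  z 0.11 1623 x [-0.0438  0.0453] y [-0.0558 -0.0178  0.0003]
```

View pics/f2.png

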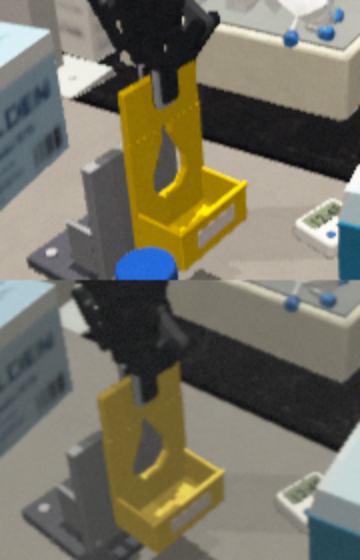

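Request:
drive_tool(increments=[{"claw":0,"dx":0,"dy":0.01,"dz":0,"wx":0,"wy":0,"wz":0},{"claw":0,"dx":0,"dy":0.008,"dz":0,"wx":0,"wy":0,"wz":0},{"claw":0,"dx":0,"dy":0.006,"dz":0,"wx":0,"wy":0,"wz":0},{"claw":0,"dx":0,"dy":0.005,"dz":0,"wx":0,"wy":0,"wz":0},{"claw":0,"dx":0,"dy":0,"dz":0,"wx":0,"wy":0,"wz":0}])

```text
t: 8.72
eef_pos: [0.579, 0.0693, 0.2317]
tool_rot: [-0.0, 0.747, 0.665, 0.0]
contact_force: [-0.3, 0.0, -2.0]
gripper_width: 0.086
grasp_force: 58.8
```

```bash
cat > w4.py <<'E'
from w import *
c=p.copy()
q=X[(d>0)&(X>(.55,-.03,.144)).all(-1)&(X<(.66,.17,.156)).all(-1)&~mask(p,'yellow')]
if len(q)>30:
    r=cv2.minAreaRect(q[:,:2].astype(np.float32)); print('boardtop',len(q),r)
m=mask(p,'red',d)&((X>(.53,.0,.08)).all(-1))&((X<(.62,.14,.18)).all(-1)); 
if m.sum(): print('red',m.sum(),X[m].mean(0))
E
python3 w4.py g; python3 w3.py g2 | head -4;  python3 -c "
import cv2
i=cv2.imread('pics/g2_scene.png')[150:310,140:300]; j=cv2.imread('pics/g2_side.png')[150:310,140:300]
w=cv2.imread('pics/g.png')
a=cv2.resize(cv2.hconcat([i,j]),(560,280),interpolation=cv2.INTER_CUBIC); cv2.imwrite('pics/g3.png',cv2.vconcat([a,w[:310]]))"
```

```text
8.725 [0.579  0.0693 0.2317] 
 [[ 1.159e-01  9.933e-01 -1.000e-04]
 [ 9.933e-01 -1.159e-01  2.000e-04]
 [ 1.000e-04 -1.000e-04 -1.000e+00]]
boardtop 2687 ((0.5872064828872681, 0.08240491151809692), (0.08324941992759705, 0.03108000010251999), 83.40243530273438)
red 125 [0.57178132 0.07292394 0.14262979]
8.775 [0.5787 0.0693 0.2317]
wrist 14174 [[-0.0424, -0.0532, -0.006], [0.0078, -0.0193, 0.1205], [0.0453, 0.005, 0.1522]]
  z -0.02 4467 x [-0.0374  0.0451] y [-0.0024  0.0015  0.0051]
  z 0.03 336 x [0.0433 0.0454] y [-0.0026  0.0011  0.005 ]
```

View pics/g3.png

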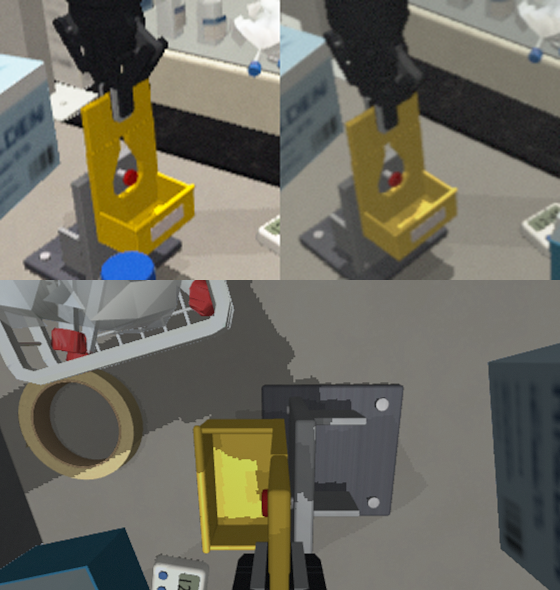

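The red head shows through the keyhole's wide end at (128,178) and (396,178), and the plate sits just ahead of the board. I'll move 2 mm further back, then slide down.

Request:
drive_tool(increments=[{"claw":0,"dx":0,"dy":0.002,"dz":0,"wx":0,"wy":0,"wz":0},{"claw":0,"dx":0,"dy":0,"dz":0.005,"wx":0,"wy":0,"wz":0},{"claw":0,"dx":0,"dy":0,"dz":0.005,"wx":0,"wy":0,"wz":0},{"claw":0,"dx":0,"dy":0,"dz":0.005,"wx":0,"wy":0,"wz":0},{"claw":0,"dx":0,"dy":0,"dz":0.005,"wx":0,"wy":0,"wz":0},{"claw":0,"dx":0,"dy":0,"dz":0.004,"wx":0,"wy":0,"wz":0},{"claw":0,"dx":0,"dy":0,"dz":0.004,"wx":0,"wy":0,"wz":0},{"claw":0,"dx":0,"dy":0,"dz":0,"wx":0,"wy":0,"wz":0}])

```text
t: 9.93
eef_pos: [0.5805, 0.0691, 0.2034]
tool_rot: [-0.0, 0.747, 0.665, -0.0]
contact_force: [-0.3, -0.3, -1.2]
gripper_width: 0.087
grasp_force: 58.8
```

No contact force so far, so I'll carry on down gently.

Request:
drive_tool(increments=[{"claw":0,"dx":0,"dy":0,"dz":0.004,"wx":0,"wy":0,"wz":0},{"claw":0,"dx":0,"dy":0,"dz":0.004,"wx":0,"wy":0,"wz":0},{"claw":0,"dx":0,"dy":0,"dz":0.003,"wx":0,"wy":0,"wz":0},{"claw":0,"dx":0,"dy":0,"dz":0.003,"wx":0,"wy":0,"wz":0},{"claw":0,"dx":0,"dy":0,"dz":0.002,"wx":0,"wy":0,"wz":0},{"claw":0,"dx":0,"dy":0,"dz":0,"wx":0,"wy":0,"wz":0}])

```text
t: 10.68
eef_pos: [0.5806, 0.0691, 0.1876]
tool_rot: [-0.0, 0.747, 0.665, -0.0]
contact_force: [-1.1, -0.0, -1.5]
gripper_width: 0.08
grasp_force: 58.8
```

```bash
python3 w4.py i; python3 w3.py i2 | head -4;  python3 -c "
import cv2
i=cv2.imread('pics/i2_scene.png')[150:310,140:300]; j=cv2.imread('pics/i2_side.png')[150:310,140:300]
w=cv2.imread('pics/i.png')
a=cv2.resize(cv2.hconcat([i,j]),(560,280),interpolation=cv2.INTER_CUBIC); cv2.imwrite('pics/i3.png',cv2.vconcat([a,w[:310]]))"
```

```text
10.675 [0.5806 0.0691 0.1876] 
 [[ 1.157e-01  9.933e-01 -3.000e-04]
 [ 9.933e-01 -1.157e-01 -0.000e+00]
 [-1.000e-04 -3.000e-04 -1.000e+00]]
boardtop 3091 ((0.5885336399078369, 0.09369175136089325), (0.060742996633052826, 0.03147740289568901), 82.73338317871094)
red 259 [0.57331625 0.07540348 0.1421185 ]
10.725 [0.5807 0.0691 0.1878]
wrist 13997 [[-0.0424, -0.0533, -0.006], [0.0088, -0.0199, 0.1195], [0.0452, 0.0051, 0.1522]]
  z -0.02 4448 x [-0.0372  0.0452] y [-0.0024  0.0015  0.0051]
  z 0.03 355 x [0.0077 0.0453] y [-0.0105  0.0011  0.005 ]
```

View pics/i3.png

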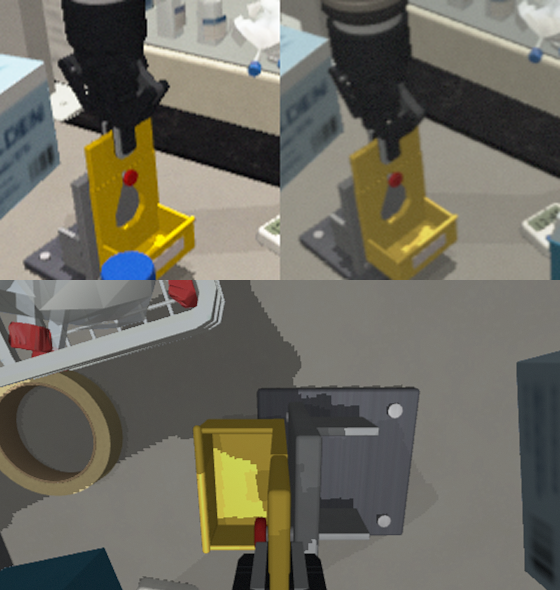

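The head sits at the top of the keyhole, at (130,177) and (396,178) in the two crops, with the plate behind it. I'll step down until the force rises.

Request:
drive_tool(increments=[{"claw":0,"dx":0,"dy":0,"dz":0.0015,"wx":0,"wy":0,"wz":0},{"claw":0,"dx":0,"dy":0,"dz":0.001,"wx":0,"wy":0,"wz":0},{"claw":0,"dx":0,"dy":0,"dz":0,"wx":0,"wy":0,"wz":0}])

```text
t: 11.25
eef_pos: [0.5808, 0.0691, 0.1856]
tool_rot: [0.0, 0.747, 0.665, 0.0]
contact_force: [-1.3, -0.4, 1.8]
gripper_width: 0.081
grasp_force: 59.6
```

Request:
drive_tool(increments=[{"claw":0,"dx":0,"dy":0,"dz":0.001,"wx":0,"wy":0,"wz":0},{"claw":0,"dx":0,"dy":0,"dz":0,"wx":0,"wy":0,"wz":0}])

```text
t: 11.5
eef_pos: [0.5809, 0.0691, 0.1854]
tool_rot: [0.0, 0.747, 0.665, 0.0]
contact_force: [-2.4, -1.7, 9.5]
gripper_width: 0.087
grasp_force: 60.6
```

The stud is firmly seated. Now I'll open the fingers and rise.

Request:
drive_tool(increments=[{"claw":0.01,"dx":0,"dy":0,"dz":-0.001,"wx":0,"wy":0,"wz":0},{"claw":0.02,"dx":0,"dy":0,"dz":0,"wx":0,"wy":0,"wz":0},{"claw":0.04,"dx":0,"dy":0,"dz":0,"wx":0,"wy":0,"wz":0},{"claw":0.05,"dx":0,"dy":0,"dz":0,"wx":0,"wy":0,"wz":0},{"claw":0.05,"dx":0,"dy":0,"dz":0,"wx":0,"wy":0,"wz":0},{"claw":0.05,"dx":0,"dy":0,"dz":-0.01,"wx":0,"wy":0,"wz":0},{"claw":0.05,"dx":0,"dy":0,"dz":-0.03,"wx":0,"wy":0,"wz":0},{"claw":0.05,"dx":0,"dy":0,"dz":-0.04,"wx":0,"wy":0,"wz":0},{"claw":0.05,"dx":0,"dy":0,"dz":-0.04,"wx":0,"wy":0,"wz":0},{"claw":0.05,"dx":0,"dy":0,"dz":0,"wx":0,"wy":0,"wz":0},{"claw":0.05,"dx":0,"dy":0,"dz":0,"wx":0,"wy":0,"wz":0}])

```text
t: 12.88
eef_pos: [0.5805, 0.0689, 0.3052]
tool_rot: [0.0, 0.747, 0.665, -0.0]
contact_force: [-0.4, 0.2, 0.0]
gripper_width: 0.584
grasp_force: 0.0
```

```bash
cat > fin.py <<'E'
from h import *
o=get_obs(); print(o["t"],o["contact_force"])
P0=None
for n in("scene","side","wrist","scene","wrist"):
    p,d,K,W=cam(n); X=cloud(p,d,K,W)
    P=X[mask(p,'yellow',d)&((X>(.48,-.02,.01)).all(-1))&((X<(.64,.16,.25)).all(-1))]
    print(n,len(P),np.percentile(P,[1,50,99],axis=0).round(4).tolist())
    T=P[P[:,2]>.183]; print('  top',len(T),T.mean(0).round(4) if len(T) else '')
    cv2.imwrite(f"pics/z_{n}.png",p[...,::-1])
    if n=='scene': s=p[150:340,140:360]
    elif n=='wrist': w=p
cv2.imwrite('pics/z.png',np.vstack([cv2.resize(s,(560,300)),w[60:350]])[...,::-1])
E
python3 fin.py
```

```text
12.875 [-0.40033158  0.22147605  0.00331491]
scene 2910 [[0.5243, 0.0275, 0.0314], [0.5767, 0.0679, 0.1034], [0.5897, 0.1157, 0.1891]]
  top 204 [0.5779 0.0736 0.1873]
side 2998 [[0.5269, 0.0262, 0.0329], [0.5777, 0.0748, 0.0788], [0.5893, 0.1187, 0.1916]]
  top 234 [0.5795 0.0708 0.1888]
wrist 5879 [[0.5282, 0.0283, 0.0324], [0.5596, 0.0768, 0.0534], [0.5908, 0.1189, 0.1917]]
  top 1377 [0.5823 0.0743 0.1904]
scene 2919 [[0.5245, 0.0272, 0.0315], [0.5767, 0.0682, 0.1035], [0.59, 0.1156, 0.189]]
  top 207 [0.5781 0.0746 0.1872]
wrist 5903 [[0.5283, 0.0282, 0.0324], [0.5596, 0.077, 0.0542], [0.5909, 0.1188, 0.1917]]
  top 1363 [0.5822 0.0737 0.1904]
```

View pics/z.png

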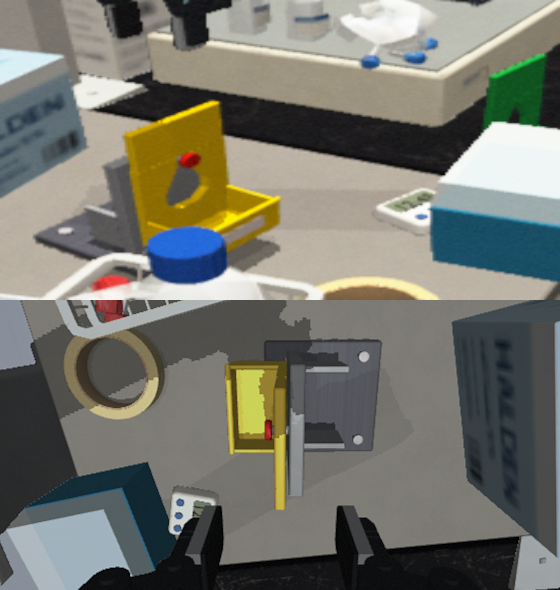

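The bin hangs on the stud, with the head at (188,160) in the crop and the plate top at z 0.190. It isn't moving, the gripper is clear of it, and the green bin still stands.

```bash
python3 -c "
from station import *
print(hand_in())"
```

```text
the job is handed in; nothing more can be done
None
```

The yellow bin hangs still on the red-headed stud with the robot clear of it, the green bin was left alone, and the job was handed in at about 13 s of the 42 s allowed.

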